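# Put the microscope lenses back in their canisters

## Robot

A 6-joint arm with a two-finger parallel gripper is mounted at the origin on the work surface. World frame = base frame: x ahead of the robot, y to its left, z up, the work surface at z = 0. Lengths are in m, angles in rad, forces in N, time in s.
With the tool pointing down it reaches from about 0.35 to 0.975 m from the base axis. Payload 4.9 kg.
Tool frame: the origin (TCP) lies at the very end of the fingers, on their centre line; the grasp point (between the pads) lies 19 mm behind it; x points along the fingers, z is the direction in which the jaws open and shut, and the axes are right-handed (so a half turn about x gives the same grasp; the last joint's range is limited). The gripper opens to 85 mm and grips with 20 to 120 N. Pads are 22 mm wide; open, the fingers measure 114 mm over their backs; the gripper's body (76 mm by 85 mm) begins 54 mm behind the grasp point. The pads swing forward as they close: fully open they stand 13 mm farther back than shut.
Start: joints at [-1.329, 0.053, 1.613, -0, 1.476, -0.119], TCP at [0.221, -0.585, 0.231] pointing down, gripper open.
Joint ranges: [-3.01, 3.01], [-1.01, 2.22], [0.06, 2.58], [-1.02, 4.17], [0.09, 2.62], [-3.14, 3.14]. Speed limits (rad/s): [2.57, 2.57, 3.14, 3.14, 3.14, 3.14].

## Interface

Orientations are given as a unit quaternion [w, x, y, z].
In Python, from plant import manip, vision, job gives the robot as it stands.
- The arm moves only by the tool servo_tool, never from a script. Its arguments are lists of equal length, an entry for each row: "twist": the turn, a rotation vector about the world's x, y, z in rad, a list of three; "xyz": the shift along the world's x, y, z in cm, a list of three; "fingers": the opening, from 0 (shut) to 1 (fully open). In form: {"twist": [[wx, wy, wz], ...], "xyz": [[x, y, z], ...], "fingers": [fingers, ...]}. A call has 1 to 8 rows; each row shifts and turns the commanded pose from where the row before left it; what a row does not reach is not made up. A row lasts 1/8 s, in which the tool goes at most 62.5 mm and 10.7 degrees, less where a joint would pass 70% of its speed; a pose out of reach is approached as far as the arm can. A call with a gripper value outside its range is refused whole. The fingers move at their own pace and stop on an object; the grip force is fixed at half the most. Time passes only in rows, so rows that do not move let the fingers close. It gives the time, the measured TCP pose, the force and the opening at its end, in the units of the state.
- manip.state(): the state, without advancing time (a new reading comes with each control period).
- vision.grab_frame(name): name is "scene" or "side" or "wrist"; returns the picture (384x512x3 uint8, red, green, blue); there is no depth.
- vision.get_calibration(name): a dict with "camera_matrix" (3x3 intrinsics, pixels), "k1" (the pictures are not rectified: a ray, as slopes to the right and down, at radius r is drawn at 1 + k1 r^2 times it, then the intrinsics apply), "origin" and "orientation" of the camera in the world; the wrist camera has in their place "mount" (4x4, takes a point from camera to tool coordinates, whose origin is the TCP and whose axes are the tool frame's). Camera axes: x right, y up, looking along -z (the intrinsics and any distortion apply to the point x, -y, -z); pixel columns grow to the right and rows downward; lengths in m; the calibration is good to about 2 mm. A picture is of the moment at which its call begins: read the wrist's pose just before it. get_calibration takes no time and is no camera call.
- job.job_done(): hands the job in, once; it reports no verdict.
Trained networks look in the newest picture that a camera, given by its name, has taken for a name from the list of things; names that differ only in an ending like _2 or _b are one class to them, and where a whole thing is asked for, a point or a joint stands for the part that bears it (a point fixed in the world has none). Each returns a list of dicts, best first, with "score" (0 to 1); they miss things now and then, are a little off and sometimes report something else, mostly with a low value. They report only what shows in the picture. A call takes as long as a camera call.
- vision.spot_in(camera, label): "extent" ([centre column, centre row, width, height] in pixels, round what is visible of it).
The state is a dict: "time": time; "joint_pos": joint angles; "joint_vel": joint speeds; "joint_efforts": joint torques, N m; "tool_pos": TCP position; "tool_rot": TCP orientation; "contact_force": force on the tool from outside, world axes, zero at the start; "ft_torque": the same for the moment, N m; "gripper_width": opening from 0.0 (shut) to 1.0 (fully open).
Only numpy, scipy, OpenCV 4.12 (cv2) and the standard library are available. Lean on these libraries where they do the work, as an engineer would, in place of code of your own. Each camera call takes 0.05 s, during which the arm holds its last target.

## Task

Put the four loose microscope lenses away: stand each one, upright, inside the open white canister base of its own size, the narrowest lens in the smallest base and so on up to the widest lens in the largest (go by each lens's widest part). Lower them in gently without dropping or tipping any, leave each base flat on the bench, and leave the black resin specimen and the cleaner bottle where they stand.

Things in the scene. Friction and masses are not known exactly. Their poses are not given: they have to be found in the camera images.
- objective_mid (a point): the small microscope objective: a steel barrel 24 mm in diameter and 50 mm tall, standing upright on a brass thread 20 mm in diameter and 5 mm high; straight barrel from 5 to 40 mm above its foot, then a cone to the nose with its little glass. Mass about 0.09 kg. This point is at its centre, 25 mm above its foot; z is up along its axis. Grip it 36 mm above its foot. It belongs in base_s.
- long_objective_mid (a point): the long-working-distance objective: an aluminium barrel with black bands, 35 mm in diameter and 62 mm tall, standing upright on a brass thread 28 mm in diameter and 6 mm high; straight barrel from 6 to 50 mm above its foot, then a cone. Mass about 0.18 kg. This point is at its centre, 31 mm above its foot; z is up. Grip it 40 mm above its foot. It belongs in base_m.
- eyepiece_mid (a point): the eyepiece: a black head 47 mm in diameter (from 24 to 52 mm above its foot, then a 6 mm rubber eyecup round the glass) on a steel tube 30 mm in diameter and 24 mm long, standing upright on the tube; 58 mm tall in all. Mass about 0.09 kg. This point is at its centre, 29 mm above its foot; z is up. Grip it by the head, 42 mm above its foot. It belongs in base_l.
- aux_lens_mid (a point): the stereo microscope's auxiliary lens: a wide black ring 60 mm in diameter, 38 mm high, lying flat, with a steel collar 50 mm in diameter, 5 mm high, on top; 43 mm tall in all. Mass about 0.15 kg. This point: its centre, 21.5 mm above its foot; z up. Grip the ring high, pads' middle 36 mm above its foot, to keep the fingertips clear of the rim of its base. It belongs in base_xl.
- base_s: the smallest of the four open canister bases: a loose shallow round white plastic cup with a grey pad on its floor, 40 mm across inside the rim, wall 2.5 mm thick (51 mm across its foot flange), rim 16 mm above its underside, floor 4 mm above its underside. Mass 0.06 kg. Origin at the centre of its underside, z up
- base_m: the second smallest of the four open canister bases: a loose shallow round white plastic cup with a grey pad on its floor, 51 mm across inside the rim, wall 2.5 mm thick (62 mm across its foot flange), rim 16 mm above its underside, floor 4 mm above its underside. Mass 0.06 kg. Origin at the centre of its underside, z up
- base_l: the second largest of the four open canister bases: a loose shallow round white plastic cup with a grey pad on its floor, 63 mm across inside the rim, wall 2.5 mm thick (74 mm across its foot flange), rim 16 mm above its underside, floor 4 mm above its underside. Mass 0.06 kg. Origin at the centre of its underside, z up
- base_xl: the largest of the four open canister bases: a loose shallow round white plastic cup with a grey pad on its floor, 76 mm across inside the rim, wall 2.5 mm thick (87 mm across its foot flange), rim 16 mm above its underside, floor 4 mm above its underside. Mass 0.06 kg. Origin at the centre of its underside, z up
- mount_mid (a point): bystander: a polished specimen, a black resin disc 32 mm in diameter and 22 mm tall with a small steel rectangle in its top. Not a lens; leave it. This point is at its centre, 11 mm above its foot
- bottle_mid (a point): bystander: a white bottle of lens cleaner, 44 mm in diameter and 106 mm tall, upright at the left of the work; leave it. This point is on its axis 45 mm above its foot

How it is judged:
By the outcome, as a careful person would: the job done as asked, in the order asked, and still so for the second after the job is handed in, with the robot touching nothing.
It also fails if it takes over 96 s, if anything falls off the work surface, if the arm or the gripper's body presses on something with over 40 N, if the wrist force passes 120 N, or if a joint passes its speed limit or range.

## Working session

There is one attempt and no reset: what is moved stays moved. The work goes in short steps, Python scripts to look and compute and a tool call to move; the robot and the scene stay as the last step left them, time stands still between calls to the robot, and variables do not carry over. Pictures are saved under pics/ and viewed, and the job is handed in when it is done.

Besides the shell and the picture viewer there is one more tool, called after "Request:" by a JSON object that holds its "fn" and its "kwargs", one argument or row to a line. servo_tool: Moves the arm, as the interface text tells. Its arguments: {"type":"object","properties":{"twist":{"type":"array","items":{"type":"array","items":{"type":"number"}}},"xyz":{"type":"array","items":{"type":"array","items":{"type":"number"}}},"fingers":{"type":"array","items":{"type":"number"}}},"required":["twist","xyz","fingers"]}

```bash
mkdir -p pics; ls
python3 - <<'E'
from plant import manip, vision, job
import cv2,numpy as np
s=manip.state(); print(s)
for n in ["scene","side","wrist"]:
    im=vision.grab_frame(n); cv2.imwrite(f"pics/{n}0.png",im[:,:,::-1])
    c=vision.get_calibration(n); print(n,c)
E
```

```text
pics
{'time': 0.0, 'joint_pos': array([-1.32897148e+00,  5.33662901e-02,  1.61426428e+00,  8.24612760e-06,
        1.47598779e+00, -1.19023554e-01]), 'joint_vel': array([ 0.00065791, -0.00138901, -0.00064177, -0.00097366, -0.0003171 ,
       -0.00058985]), 'joint_efforts': array([-1.28321317e-04, -3.93681908e+01, -3.70176816e+01, -1.00142590e-04,
        7.06133345e-03,  1.39888400e-05]), 'tool_pos': array([ 0.22051004, -0.58415954,  0.23007492]), 'tool_rot': array([ 0.5810722 ,  0.40263697,  0.58214145, -0.40168383]), 'contact_force': array([-0.10816216,  0.25797384, -0.19225138]), 'ft_torque': array([-0.01700777, -0.00936631, -0.00058587]), 'gripper_width': 0.9996413460092891}
scene {'camera_matrix': array([[359.83925326,   0.        , 253.22719898],
       [  0.        , 359.83925326, 190.10836779],
       [  0.        ,   0.        ,   1.        ]]), 'k1': 0.03749859014314854, 'origin': array([1.25794235, 0.0181908 , 0.52937812]), 'orientation': array([0.64313162, 0.3484997 , 0.31895759, 0.60265723])}
side {'camera_matrix': array([[370.44348422,   0.        , 255.51470995],
       [  0.        , 370.44348422, 193.28657553],
       [  0.        ,   0.        ,   1.        ]]), 'k1': -0.008647069945102653, 'origin': array([0.21271165, 0.77911686, 0.67938466]), 'orientation': array([-0.210893  , -0.09563432,  0.43178061,  0.87174751])}
wrist {'camera_matrix': array([[312.80873564,   0.        , 256.59237071],
       [  0.        , 312.80873564, 195.04775779],
       [  0.        ,   0.        ,   1.        ]]), 'k1': -0.018540357463370384, 'mount': array([[-1.06225918e-03,  2.90038060e-01, -9.57014522e-01,
        -1.41979182e-01],
       [ 1.16550965e-03,  9.57014771e-01,  2.90036842e-01,
         7.47173482e-02],
       [ 9.99998757e-01, -8.07315368e-04, -1.35463988e-03,
        -4.49043610e-04],
       [ 0.00000000e+00,  0.00000000e+00,  0.00000000e+00,
         1.00000000e+00]])}
```

View pics/scene0.png

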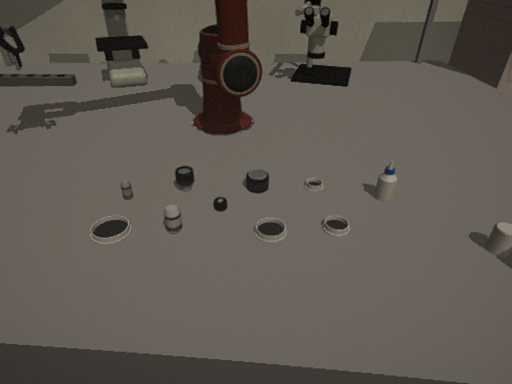

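View pics/side0.png

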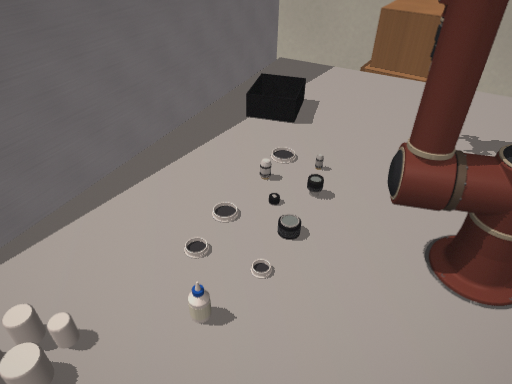

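View pics/wrist0.png

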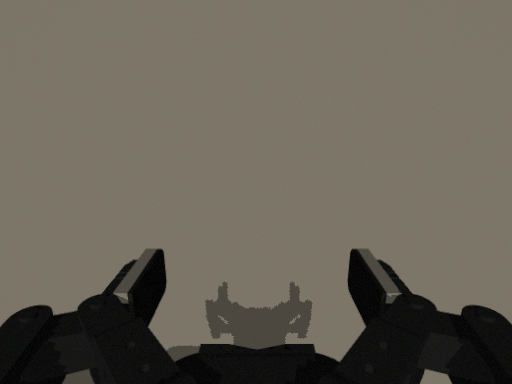

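```bash
cat > h.py <<'E'
import numpy as np, cv2
from scipy.spatial.transform import Rotation as R
from scipy.optimize import least_squares
from plant import manip, vision, job
def q2R(q): return R.from_quat([q[1],q[2],q[3],q[0]]).as_matrix()
def campose(n,st=None):
    c=vision.get_calibration(n)
    if n!='wrist': return c,q2R(c['orientation']),np.array(c['origin'])
    M=c['mount'];Rt=q2R(st['tool_rot'])
    return c,Rt@M[:3,:3],Rt@M[:3,3]+st['tool_pos']
def proj(P,cp):
    c,Rc,o=cp
    p=(np.atleast_2d(P)-o)@Rc
    a=np.c_[p[:,0],-p[:,1]]/(-p[:,2:3])
    a=a*(1+c['k1']*(a**2).sum(1,keepdims=True))
    K=c['camera_matrix']
    return np.c_[a[:,0]*K[0,0]+K[0,2],a[:,1]*K[1,1]+K[1,2]]
# profile (z, radius) from foot
PROF={'objective_mid':[(0,10),(5,10),(5,12),(40,12),(50,6)],
'long_objective_mid':[(0,14),(6,14),(6,17.5),(50,17.5),(62,10)],
'eyepiece_mid':[(0,15),(24,15),(24,23.5),(52,23.5),(58,20)],
'aux_lens_mid':[(0,30),(38,30),(38,25),(43,25)],
'base_s':[(0,25.5),(2,25.5),(16,22.5)],'base_m':[(0,31),(2,31),(16,28)],'base_l':[(0,37),(2,37),(16,34)],'base_xl':[(0,43.5),(2,43.5),(16,40.5)],
'mount_mid':[(0,16),(22,16)],'bottle_mid':[(0,22),(70,22),(106,5)]}
th=np.linspace(0,2*np.pi,60,endpoint=False)
def pts(name,x,y,z0=0):
    return np.array([[x+r/1e3*np.cos(t),y+r/1e3*np.sin(t),z0+z/1e3] for z,r in PROF[name] for t in th])
def bbox(name,x,y,cp):
    p=proj(pts(name,x,y),cp); a,b=p.min(0),p.max(0)
    return np.r_[(a+b)/2,b-a]
def fit(name,obs,x0=(0.6,0)):
    # obs list of (cp, extent)
    f=lambda v:np.concatenate([(bbox(name,v[0],v[1],cp)-e)[:2] for cp,e in obs])
    r=least_squares(f,x0); return r.x,r.fun
E
python3 - <<'E'
from h import *
for n in ['scene','side']: vision.grab_frame(n)
cps={n:campose(n) for n in ['scene','side']}
for name in PROF:
    print(name)
    for n in cps:
        d=vision.spot_in(n,name)
        for k in d[:3]:
            e=np.array(k['extent']); v,f=fit(name,[(cps[n],e)]); b=bbox(name,*v,cps[n])
            print('  ',n,round(k['score'],2),e.round(1),v.round(4),'pred size',b[2:].round(1))
print(manip.state()['time'])
E
```

```text
objective_mid
   scene 0.45 [126.2 191.2  15.8  22.7] [ 0.4872 -0.2409] pred size [12.7 20.2]
   side 0.62 [320.4 163.1   9.4  14.1] [ 0.4737 -0.2319] pred size [ 8.7 15.6]
long_objective_mid
   scene 0.67 [173.9 217.2  19.1  24.1] [ 0.6082 -0.1092] pred size [18.1 28.6]
   side 0.46 [265.2 169.4  11.3  20.6] [ 0.6136 -0.1052] pred size [11.5 20.7]
eyepiece_mid
   scene 0.77 [184.2 181.2  17.6  23.9] [ 0.4586 -0.0987] pred size [19.6 26.1]
   side 0.79 [315.6 187.   14.6  19.2] [ 0.4421 -0.0894] pred size [17.2 22.8]
aux_lens_mid
   scene 0.85 [256.6 182.2  20.9  26.9] [0.456  0.0882] pred size [22.9 24.9]
   scene 0.68 [334.4 225.6  27.2  20.5] [0.6452 0.2475] pred size [29.7 30.8]
   side 0.8 [291.4 223.4  25.4  24.2] [0.4482 0.0789] pred size [23.7 26.1]
base_s
   scene 0.83 [335.1 224.6  28.8  20.5] [0.6267 0.2569] pred size [22.7 18.7]
   scene 0.68 [313.2 185.   15.1  15.8] [0.4582 0.2415] pred size [19.2 14.7]
   scene 0.63 [272.1 231.3  32.3  22. ] [0.642  0.1092] pred size [22.7 19.5]
   side 0.78 [260.6 269.1  20.8  17.8] [0.4557 0.2474] pred size [21.6 20.3]
   side 0.75 [
[... 1122 characters left out ...]
.8  29.2] [ 0.6179 -0.2472] pred size [41.9 30.2]
   scene 0.6 [271.8 231.4  31.5  26.2] [0.6409 0.1086] pred size [38.7 29.9]
   scene 0.16 [388.5 181.   23.7  33.8] [0.4486 0.4515] pred size [33.8 21.3]
   side 0.52 [282.9 154.4  29.9  16.8] [ 0.6139 -0.2506] pred size [25.1 16.7]
mount_mid
   scene 0.52 [219.6 205.9  13.3  12.7] [ 0.545  -0.0086] pred size [13.6 15. ]
   side 0.46 [275.4 197.9   8.1  13. ] [ 0.5346 -0.0106] pred size [11.3 12.7]
   side 0.32 [223.7 213.1  27.   22.6] [0.6329 0.1183] pred size [11.9 13.6]
bottle_mid
   scene 0.79 [387.3 183.5  19.2  38.4] [0.5263 0.4104] pred size [24.6 42.3]
   side 0.33 [225.1 213.6  27.6  25. ] [0.6058 0.1542] pred size [17.7 38. ]
1.25
```

Run:
```python
from h import *
s=manip.state(); Rt=q2R(s['tool_rot']); print(Rt.round(3)); c,Rc,o=campose('wrist',s); print(o,Rc.round(3))
```

```text
[[-0.     0.936  0.353]
 [-0.     0.353 -0.936]
 [-1.    -0.    -0.   ]]
[ 0.29037616 -0.55794972  0.37327305] [[ 0.354  0.895  0.271]
 [-0.935  0.339  0.104]
 [ 0.001 -0.29   0.957]]
```

Request:
{"fn": "servo_tool", "kwargs": {
  "twist": [
    [0, 0, -0.06],
    [0, 0, -0.06],
    [0, 0, -0.06],
    [0, 0, -0.06],
    [0, 0, -0.06],
    [0, 0, -0.06]
  ],
  "xyz": [
    [2.6, 4.9, 0.3],
    [2.6, 4.9, 0.3],
    [2.6, 4.9, 0.3],
    [2.6, 4.9, 0.3],
    [2.6, 4.9, 0.3],
    [2.6, 4.9, 0.3]
  ],
  "fingers": [1, 1, 1, 1, 1, 1]
}}

```text
time: 2.0
tool_pos: [0.3772, -0.2891, 0.2496]
tool_rot: [0.5, 0.5, 0.499, -0.5]
contact_force: [0.8, -1.0, 0.6]
gripper_width: 1.001
```

Request:
{"fn": "servo_tool", "kwargs": {
  "twist": [
    [0, 0, 0],
    [0, 0, 0],
    [0, 0, 0],
    [0, 0, 0],
    [0, 0, 0],
    [0, 0, 0],
    [0, 0, 0]
  ],
  "xyz": [
    [2.6, 4.9, 0.3],
    [2.6, 4.9, 0.3],
    [2.6, 4.9, 0.3],
    [2.6, 4.9, 0.3],
    [2.6, 4.9, 0.3],
    [2.6, 4.9, 0.3],
    [0, 0, 0]
  ],
  "fingers": [1, 1, 1, 1, 1, 1, 1]
}}

```text
time: 2.88
tool_pos: [0.5336, 0.0062, 0.2676]
tool_rot: [0.501, 0.499, 0.502, -0.498]
contact_force: [0.3, -1.0, 0.5]
gripper_width: 1.0
```

```bash
cat > look.py <<'E'
from h import *
import sys
def look(tag,names):
    st=manip.state(); im=vision.grab_frame('wrist'); cv2.imwrite(f'pics/w_{tag}.png',im[:,:,::-1])
    cp=campose('wrist',st)
    print('t',st['time'],st['tool_pos'].round(4),'w',round(st['gripper_width'],3))
    for name in names:
        for k in vision.spot_in('wrist',name)[:4]:
            e=np.array(k['extent']); v,f=fit(name,[(cp,e)],(st['tool_pos'][0],st['tool_pos'][1])); b=bbox(name,*v,cp)
            print('  ',name,round(k['score'],2),e.round(1),v.round(4),'pred size',b[2:].round(1))
if __name__=='__main__': look(sys.argv[1],sys.argv[2:])
E
python3 look.py a objective_mid long_objective_mid eyepiece_mid aux_lens_mid base_s base_xl mount_mid
```

```text
t 2.875 [0.5336 0.0062 0.2676] w 1.0
   objective_mid 0.94 [446.4 202.8  38.1  24.7] [ 0.4827 -0.2421] pred size [34.4 25.7]
   long_objective_mid 0.72 [357.4  92.9  41.6  31.2] [ 0.617  -0.1089] pred size [41.7 33.4]
   eyepiece_mid 0.64 [339.5 230.8  43.3  43.4] [ 0.4488 -0.0999] pred size [42.  42.4]
   base_s 0.95 [ 84.5 214.2  43.6  34.5] [0.4561 0.2435] pred size [41.  36.9]
   base_s 0.93 [174.8  74.5  57.7  67.3] [0.6378 0.1067] pred size [43.1 44.3]
   base_s 0.87 [52.8 78.7 54.4 53.8] [0.6327 0.256 ] pred size [47.6 43.7]
   base_xl 0.93 [463.5  97.   75.3  76.4] [ 0.6139 -0.2497] pred size [75.9 72.2]
   mount_mid 0.95 [266.  156.9  26.8  27.4] [ 0.5391 -0.0052] pred size [25.6 27.7]
```

View pics/w_a.png

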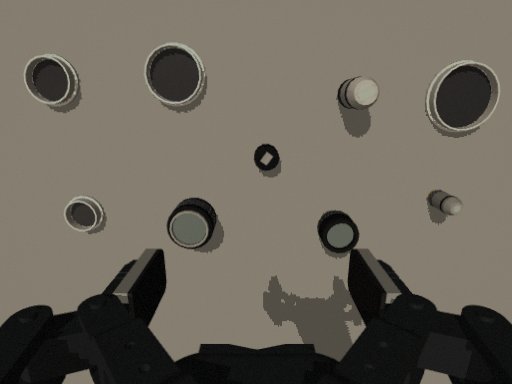

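```bash
cat > ov.py <<'E'
from h import *
def overlay(imf,st,est,out,crop=None,sc=3):
    cp=campose('wrist',st); im=cv2.imread(imf); im=cv2.convertScaleAbs(im,alpha=1.8,beta=15)
    x0,y0,x1,y1=crop or (0,0,512,384)
    b=cv2.resize(im[y0:y1,x0:x1],None,fx=sc,fy=sc,interpolation=cv2.INTER_CUBIC)
    for name,(x,y) in est.items():
        for z,r in PROF[name]:
            P=np.array([[x+r/1e3*np.cos(t),y+r/1e3*np.sin(t),z/1e3] for t in th])
            p=(proj(P,cp)+0.5-[x0,y0])*sc
            cv2.polylines(b,[np.round(p).astype(int)],True,(0,255,255),1)
    cv2.imwrite(out,b)
E
python3 - <<'E'
from ov import *
st=manip.state()
cp=campose('wrist',st)
v,f=fit('aux_lens_mid',[(cp,np.array([192.5,223,49,50]))],(.5,0)); print(v,bbox('aux_lens_mid',*v,cp))
est={'objective_mid':(.4827,-.2421),'long_objective_mid':(.617,-.1089),'eyepiece_mid':(.4488,-.0999),'base_s':(.456,.2435),'base_l':(.6378,.1067),'base_m':(.6325,.256),'base_xl':(.6139,-.2497),'mount_mid':(.539,-.005),'aux_lens_mid':v}
for n in ['base_l','base_m']:
    e={'base_l':[174.8,74.5,0,0],'base_m':[52.8,78.7,0,0]}[n]
    est[n],_=fit(n,[(cp,np.array(e))],(.5,0)); print(n,est[n])
overlay('pics/w_a.png',st,est,'pics/ova.png',(10,30,260,260),3)
overlay('pics/w_a.png',st,est,'pics/ovb.png',(250,30,510,260),3)
E
```

```text
[0.45048648 0.08677033] [192.5        223.          50.29996698  52.31915438]
base_l [0.63665004 0.1016399 ]
base_m [0.63295535 0.25089673]
```

View pics/ova.png

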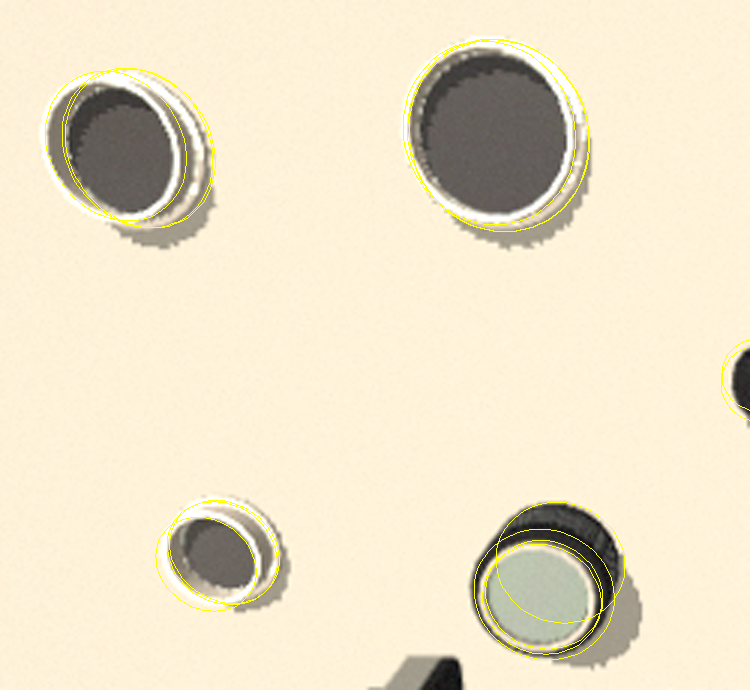

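View pics/ovb.png

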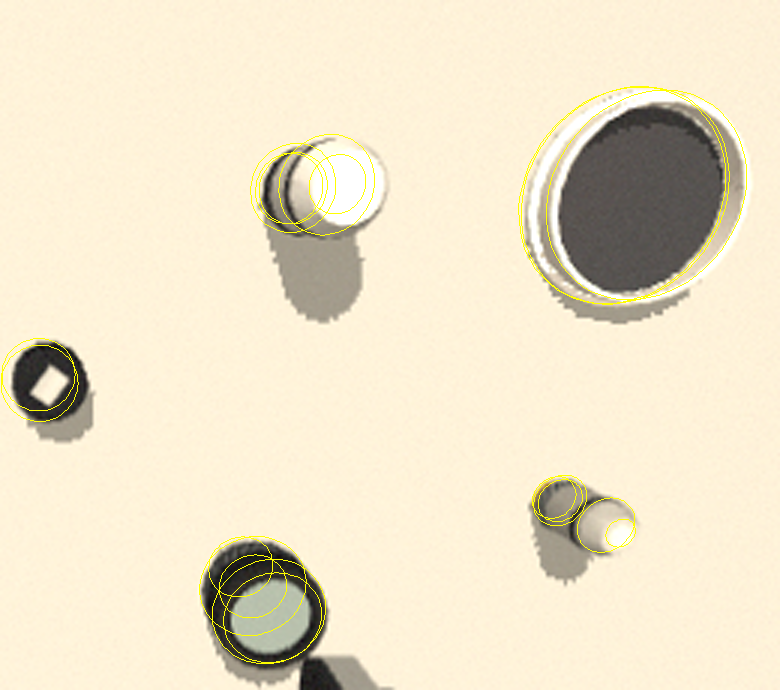

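Run:
```python
from ov import *
st=manip.state()
cp=campose('wrist',st)
def b(x0,x1,y0,y1,ox,oy): return np.array([ox+(x0+x1)/6-.5,oy+(y0+y1)/6-.5,(x1-x0)/3,(y1-y0)/3])
o={'base_s':b(160,280,497,608,10,30),'base_l':b(405,590,36,231,10,30),'base_m':b(44,213,68,228,10,30),'aux_lens_mid':b(474,624,502,660,10,30),
'base_xl':b(519,748,86,305,250,30),'long_objective_mid':b(256,387,137,237,250,30),'eyepiece_mid':b(201,327,537,666,250,30),'objective_mid':b(533,637,474,553,250,30),'mount_mid':b(12,89,340,422,250,30)}
for n,e in o.items():
    v,f=fit(n,[(cp,e)],(.5,0)); print(n,v.round(4),e[2:].round(1),bbox(n,*v,cp)[2:].round(1))
```

```text
base_s [0.4574 0.242 ] [40. 37.] [41.1 36.9]
base_l [0.6372 0.101 ] [61.7 65. ] [62.2 64.3]
base_m [0.6328 0.2515] [56.3 53.3] [56.7 53.2]
aux_lens_mid [0.4502 0.0868] [50.  52.7] [50.3 52.3]
base_xl [ 0.6136 -0.2502] [76.3 73. ] [76.  72.5]
long_objective_mid [ 0.616  -0.1126] [43.7 33.3] [41.7 33.5]
eyepiece_mid [ 0.448  -0.1007] [42. 43.] [42.  42.4]
objective_mid [ 0.4826 -0.2428] [34.7 26.3] [34.3 25.7]
mount_mid [ 0.5383 -0.0098] [25.7 27.3] [25.6 27.7]
```

Request:
{"fn": "servo_tool", "kwargs": {
  "twist": [
    [0, 0, 0],
    [0, 0, 0],
    [0, 0, 0],
    [0, 0, 0],
    [0, 0, 0],
    [0, 0, 0]
  ],
  "xyz": [
    [-1, -5, -2.1],
    [-1, -5, -2.1],
    [-1, -5, -2.1],
    [-1, -5, -2.1],
    [-1, -5, -2.1],
    [0, 0, 0]
  ],
  "fingers": [1, 1, 1, 1, 1, 1]
}}

```text
time: 4.03
tool_pos: [0.4803, -0.2494, 0.1601]
tool_rot: [-0.497, -0.501, -0.5, 0.502]
contact_force: [-0.5, 0.2, -1.2]
gripper_width: 1.001
```

```bash
python3 look.py b objective_mid base_xl
python3 - <<'E'
from ov import *
overlay('pics/w_b.png',manip.state(),{'objective_mid':(.4826,-.2428),'base_xl':(.6136,-.2502),'long_objective_mid':(.616,-.1126)},'pics/ovc.png',(100,0,420,260),2)
E
```

```text
t 4.025 [ 0.4803 -0.2494  0.1601] w 1.001
   objective_mid 0.86 [248.2 180.9  27.   34.8] [ 0.4841 -0.2415] pred size [27.7 34.8]
   base_xl 0.74 [258.3  42.4 101.6  79.3] [ 0.6007 -0.2507] pred size [ 99.1 109.5]
```

View pics/ovc.png

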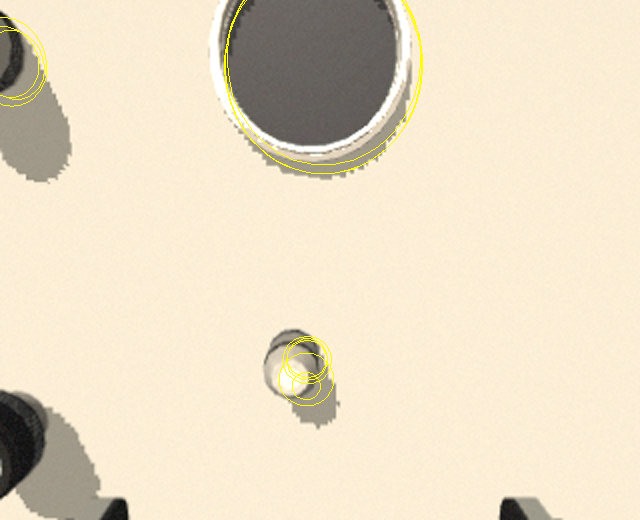

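Run:
```python
from ov import *
for i in range(4):
    s=manip.state(); print(s['time'],s['tool_pos'].round(4),s['tool_rot'].round(4),s['joint_vel'].round(3)); vision.grab_frame('wrist')
```

```text
4.175 [ 0.4827 -0.2468  0.1628] [ 0.5002  0.5001  0.4999 -0.4998] [ 0.024 -0.011 -0.004 -0.001 -0.003 -0.001]
4.225 [ 0.483  -0.2464  0.1631] [ 0.5007  0.4999  0.4999 -0.4995] [ 0.014 -0.005 -0.004 -0.002 -0.001 -0.002]
4.275 [ 0.4832 -0.2462  0.1633] [ 0.501   0.4997  0.4999 -0.4993] [ 0.009 -0.001 -0.002 -0.002 -0.002 -0.003]
4.325 [ 0.4833 -0.2461  0.1632] [ 0.5011  0.4996  0.5001 -0.4993] [ 0.003  0.     0.002 -0.002  0.001 -0.001]
```

```bash
cat > v.py <<'E'
from ov import *
import sys,json
from look import look
# usage: v.py tag x0 y0 x1 y1 sc est-json
tag=sys.argv[1]; crop=tuple(map(int,sys.argv[2:6])); sc=int(sys.argv[6]); est=json.loads(sys.argv[7])
st=manip.state(); im=vision.grab_frame('wrist'); cv2.imwrite(f'pics/w_{tag}.png',im[:,:,::-1])
np.save('st.npy',np.r_[st['tool_pos'],st['tool_rot']]); cp=campose('wrist',st)
print('t',st['time'],st['tool_pos'].round(4),st['tool_rot'].round(4),'w',round(st['gripper_width'],3))
for n in est:
    if 'base' in n and n!='base_xl' and n!='base_s': continue
    for k in vision.spot_in('wrist',n)[:2]:
        e=np.array(k['extent']); v,f=fit(n,[(cp,e)],(st['tool_pos'][0],st['tool_pos'][1]));print(n,round(k['score'],2),e.round(1),v.round(4),bbox(n,*v,cp)[2:].round(1))
overlay(f'pics/w_{tag}.png',st,est,f'pics/ov_{tag}.png',crop,sc)
E
python3 v.py c 100 0 420 260 2 '{"objective_mid":[0.4826,-0.2428],"base_xl":[0.6136,-0.2502]}'
```

```text
t 4.375 [ 0.4833 -0.246   0.1631] [ 0.5011  0.4995  0.5001 -0.4993] w 1.001
objective_mid 0.93 [249.3 184.9  28.1  34.3] [ 0.4831 -0.2393] [27.3 34.5]
base_xl 0.63 [260.8  43.8 101.6  87.2] [ 0.604  -0.2492] [ 97.8 108. ]
```

View pics/ov_c.png

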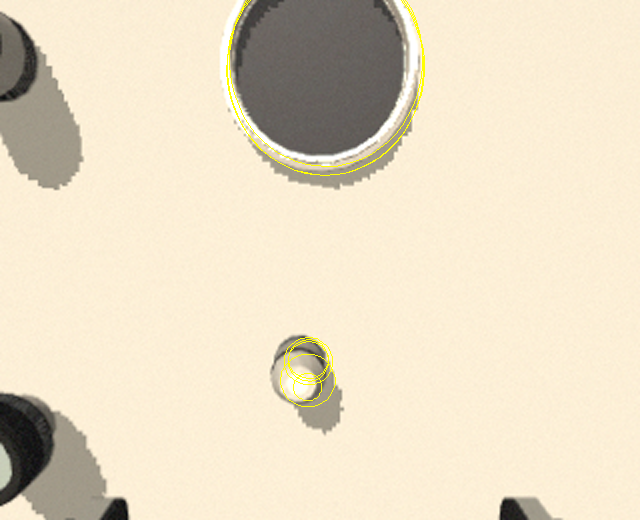

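Request:
{"fn": "servo_tool", "kwargs": {
  "twist": [
    [0, 0, 0],
    [0, 0, 0],
    [0, 0, 0],
    [0, 0, 0],
    [0, 0, 0],
    [0, 0, 0]
  ],
  "xyz": [
    [0, 0.3, -4],
    [0, 0.3, -4.5],
    [0, 0, -4],
    [0, 0, -2],
    [0, 0, 0],
    [0, 0, 0]
  ],
  "fingers": [1, 1, 0.8, 0.6, 0.5, 0.5]
}}

```text
time: 5.28
tool_pos: [0.4836, -0.2411, 0.0186]
tool_rot: [0.501, 0.5, 0.5, -0.5]
contact_force: [0.1, -0.7, 0.8]
gripper_width: 0.495
```

Request:
{"fn": "servo_tool", "kwargs": {
  "twist": [
    [0, 0, 0],
    [0, 0, 0],
    [0, 0, 0],
    [0, 0, 0],
    [0, 0, 0],
    [0, 0, 0]
  ],
  "xyz": [
    [0, 0.1, -0.1],
    [0, 0, 0],
    [0, 0, 0],
    [0, 0, 0],
    [0, 0, 0],
    [0, 0, 0]
  ],
  "fingers": [0.45, 0.35, 0.25, 0.1, 0.1, 0.1]
}}

```text
time: 6.02
tool_pos: [0.4832, -0.2401, 0.0173]
tool_rot: [0.501, 0.5, 0.5, -0.5]
contact_force: [-1.9, 1.4, 6.0]
gripper_width: 0.254
```

Request:
{"fn": "servo_tool", "kwargs": {
  "twist": [
    [0, 0, 0],
    [0, 0, 0],
    [0, 0, 0],
    [0, 0, 0],
    [0, 0, 0],
    [0, 0, 0],
    [0, 0, 0],
    [0, 0, 0]
  ],
  "xyz": [
    [0, 0, 0],
    [0, 0, 2],
    [0, 0, 4],
    [0, 1.5, 5],
    [-0.5, 4.5, 3.3],
    [-0.5, 5.5, 0],
    [-0.5, 5.5, 0],
    [-0.5, 5.5, 0]
  ],
  "fingers": [0.1, 0.1, 0.1, 0.1, 0.1, 0.1, 0.1, 0.1]
}}

```text
time: 7.02
tool_pos: [0.4619, -0.0132, 0.1589]
tool_rot: [0.5, 0.5, 0.5, -0.5]
contact_force: [1.1, -0.2, -0.8]
gripper_width: 0.264
```

Request:
{"fn": "servo_tool", "kwargs": {
  "twist": [
    [0, 0, 0],
    [0, 0, 0],
    [0, 0, 0],
    [0, 0, 0],
    [0, 0, 0],
    [0, 0, 0],
    [0, 0, 0],
    [0, 0, 0]
  ],
  "xyz": [
    [-0.5, 5.5, 0],
    [0, 5.5, 0],
    [0, 5.5, 0],
    [0, 5, 0],
    [0, 4, 0],
    [0, 0.5, 0],
    [0, 0, 0],
    [0, 0, 0]
  ],
  "fingers": [0.1, 0.1, 0.1, 0.1, 0.1, 0.1, 0.1, 0.1]
}}

```text
time: 8.02
tool_pos: [0.4576, 0.2442, 0.159]
tool_rot: [-0.5, -0.5, -0.5, 0.5]
contact_force: [-0.6, 0.4, -1.7]
gripper_width: 0.257
```

```bash
python3 v.py d 100 0 420 300 2 '{"base_s":[0.458,0.2455],"base_m":[0.635,0.255]}'
```

```text
t 8.025 [0.4576 0.2442 0.159 ] [-0.4999 -0.4999 -0.4998  0.5004] w 0.257
base_s 0.88 [419.   10.1  65.2  19.8] [0.6057 0.1076] [66.6 68.8]
base_s 0.71 [254.9 181.2  51.   49. ] [0.4559 0.2461] [51.8 52.3]
```

View pics/ov_d.png

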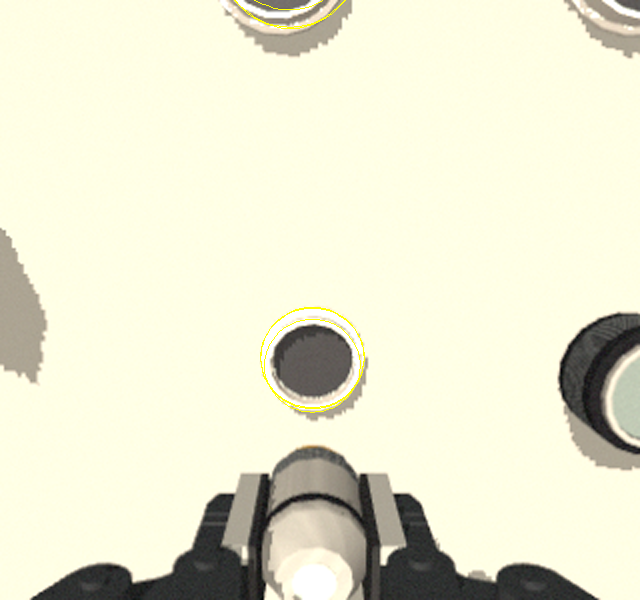

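Request:
{"fn": "servo_tool", "kwargs": {
  "twist": [
    [0, 0, 0],
    [0, 0, 0],
    [0, 0, 0],
    [0, 0, 0],
    [0, 0, 0],
    [0, 0, 0],
    [0, 0, 0],
    [0, 0, 0]
  ],
  "xyz": [
    [0, 0.1, -3],
    [0, 0, -4],
    [0, 0, -3],
    [0, 0, -1.5],
    [0, 0, -1],
    [0, 0, -0.6],
    [0, 0, 0],
    [0, 0, 0]
  ],
  "fingers": [0.1, 0.1, 0.1, 0.1, 0.1, 0.1, 0.1, 0.1]
}}

```text
time: 9.12
tool_pos: [0.4583, 0.2465, 0.0292]
tool_rot: [0.5, 0.5, 0.5, -0.499]
contact_force: [-0.5, -0.1, -1.1]
gripper_width: 0.261
```

Run:
```python
from h import *
s=manip.state();print(s['tool_pos'],s['contact_force'])
for n in ['scene','side']:
    im=vision.grab_frame(n)
    x,y={'scene':(314,184),'side':(261,268)}[n]
    cv2.imwrite(f'pics/{n}_e.png',cv2.resize(im[y-50:y+30,x-50:x+50,::-1],None,fx=5,fy=5,interpolation=cv2.INTER_CUBIC))
```

```text
[0.45832374 0.24654653 0.02920241] [-0.52736201 -0.09769684 -1.09852738]
```

View pics/side_e.png

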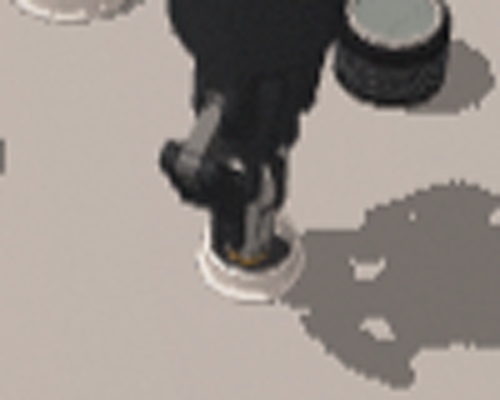

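Request:
{"fn": "servo_tool", "kwargs": {
  "twist": [
    [0, 0, 0],
    [0, 0, 0],
    [0, 0, 0],
    [0, 0, 0],
    [0, 0, 0]
  ],
  "xyz": [
    [0, -0.1, -0.3],
    [0, 0, -0.3],
    [0, 0, -0.15],
    [0, 0, 0],
    [0, 0, 0]
  ],
  "fingers": [0.1, 0.1, 0.1, 0.1, 0.1]
}}

```text
time: 9.85
tool_pos: [0.4577, 0.2453, 0.0214]
tool_rot: [0.5, 0.5, 0.5, -0.5]
contact_force: [-3.0, -1.4, 5.8]
gripper_width: 0.256
```

Request:
{"fn": "servo_tool", "kwargs": {
  "twist": [
    [0, 0, 0],
    [0, 0, 0],
    [0, 0, 0],
    [0, 0, 0],
    [0, 0, 0],
    [0, 0, 0],
    [0, 0, 0],
    [0, 0, 0]
  ],
  "xyz": [
    [0, 0, 0],
    [0, 0, 0],
    [0, 0, 0],
    [0, 0, 0],
    [0, 0, 2],
    [0, 0, 4],
    [0, 0, 5],
    [0, 0, 3]
  ],
  "fingers": [0.3, 0.35, 0.45, 0.5, 0.5, 0.5, 0.6, 0.8]
}}

```text
time: 10.85
tool_pos: [0.4586, 0.2456, 0.1638]
tool_rot: [0.501, 0.501, 0.5, -0.499]
contact_force: [0.5, 0.5, 0.3]
gripper_width: 0.788
```

```bash
python3 v.py f 100 0 420 300 2 '{"base_s":[0.458,0.2455]}'
```

```text
t 10.85 [0.4586 0.2456 0.1638] [ 0.5008  0.501   0.4996 -0.4986] w 0.788
base_s 0.91 [241.8  10.5  61.3  21. ] [0.6075 0.2593] [58.7 68. ]
base_s 0.8 [258.6 179.4  55.1  47.7] [0.4582 0.2441] [51.  51.5]
```

View pics/ov_f.png

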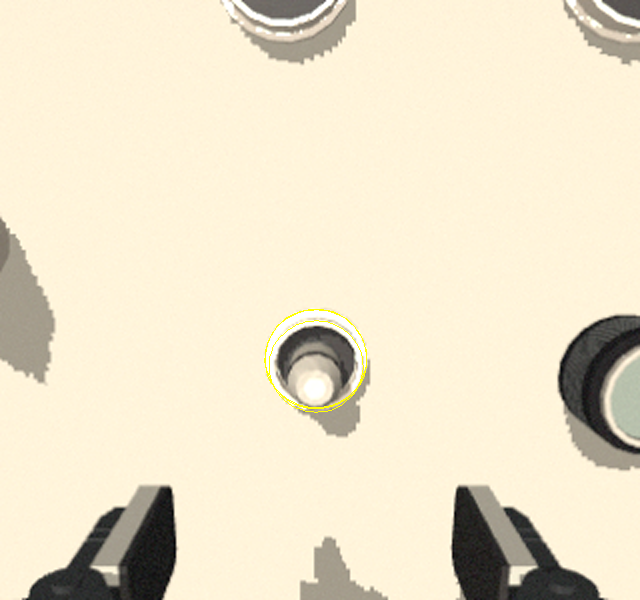

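Request:
{"fn": "servo_tool", "kwargs": {
  "twist": [
    [0, 0, 0],
    [0, 0, 0],
    [0, 0, 0],
    [0, 0, 0],
    [0, 0, 0],
    [0, 0, 0],
    [0, 0, 0],
    [0, 0, 0]
  ],
  "xyz": [
    [2.2, -5.0, 0],
    [2.3, -5.2, 0],
    [2.3, -5.2, 0],
    [2.3, -5.2, 0],
    [2.3, -5.2, 0],
    [2.3, -5, 0],
    [1.5, -3.5, 0],
    [0.6, -1.2, 0]
  ],
  "fingers": [1, 1, 1, 1, 1, 1, 1, 1]
}}

```text
time: 11.95
tool_pos: [0.6154, -0.1115, 0.1589]
tool_rot: [-0.499, -0.5, -0.5, 0.501]
contact_force: [-0.5, 1.2, -0.4]
gripper_width: 0.997
```

Request:
{"fn": "servo_tool", "kwargs": {
  "twist": [
    [0, 0, 0],
    [0, 0, 0]
  ],
  "xyz": [
    [0, 0, 0],
    [0, 0, 0]
  ],
  "fingers": [1, 1]
}}

```text
time: 12.2
tool_pos: [0.615, -0.1084, 0.1602]
tool_rot: [0.5, 0.499, 0.501, -0.5]
contact_force: [-0.0, -0.4, -0.3]
gripper_width: 0.999
```

```bash
python3 v.py g 100 60 420 300 2 '{"long_objective_mid":[0.617,-0.109],"mount_mid":[0.54,-0.006]}'
```

```text
t 12.2 [ 0.615  -0.1084  0.1602] [ 0.5     0.4994  0.501  -0.4996] w 0.999
long_objective_mid 0.91 [258.8 184.7  41.4  44.6] [ 0.6176 -0.1098] [41.8 49.9]
mount_mid 0.81 [155.4 248.8  33.   34.3] [ 0.5436 -0.0048] [37.7 37.9]
```

View pics/ov_g.png

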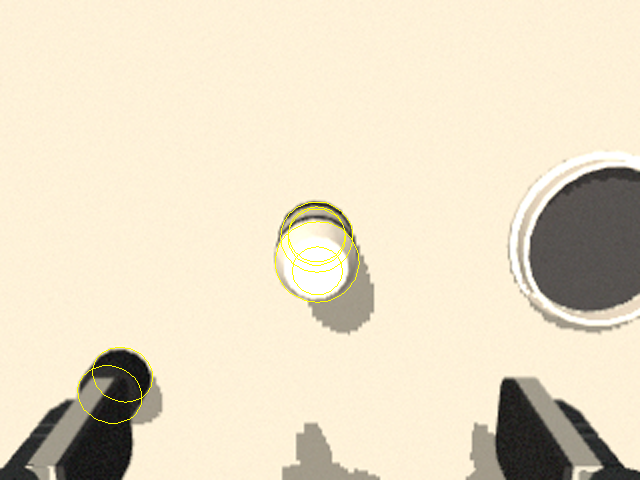

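Request:
{"fn": "servo_tool", "kwargs": {
  "twist": [
    [0, 0, 0],
    [0, 0, 0],
    [0, 0, 0],
    [0, 0, 0],
    [0, 0, 0],
    [0, 0, 0],
    [0, 0, 0]
  ],
  "xyz": [
    [0.2, 0, -4],
    [0, 0, -4.5],
    [0, 0, -3],
    [0, 0, -2],
    [0, 0, -0.5],
    [0, 0, 0],
    [0, 0, 0]
  ],
  "fingers": [1, 1, 0.8, 0.7, 0.6, 0.6, 0.6]
}}

```text
time: 13.22
tool_pos: [0.6189, -0.1101, 0.0226]
tool_rot: [0.501, 0.5, 0.499, -0.499]
contact_force: [-0.1, -0.5, -0.9]
gripper_width: 0.6
```

Request:
{"fn": "servo_tool", "kwargs": {
  "twist": [
    [0, 0, 0],
    [0, 0, 0],
    [0, 0, 0],
    [0, 0, 0],
    [0, 0, 0],
    [0, 0, 0]
  ],
  "xyz": [
    [0, 0, 0],
    [0, 0, 0],
    [0, 0, 0],
    [0, 0, 0],
    [0, 0, 0],
    [0, 0, 0]
  ],
  "fingers": [0.5, 0.42, 0.35, 0.2, 0.2, 0.2]
}}

```text
time: 13.98
tool_pos: [0.6184, -0.1099, 0.0218]
tool_rot: [0.501, 0.5, 0.5, -0.499]
contact_force: [-0.0, 1.2, 5.3]
gripper_width: 0.391
```

Request:
{"fn": "servo_tool", "kwargs": {
  "twist": [
    [0, 0, 0],
    [0, 0, 0],
    [0, 0, 0],
    [0, 0, 0],
    [0, 0, 0],
    [0, 0, 0],
    [0, 0, 0],
    [0, 0, 0]
  ],
  "xyz": [
    [0, 0, 0],
    [0, 0, 2],
    [0, 0, 4],
    [0, 1.5, 5],
    [0.3, 4.5, 2.8],
    [0.3, 5.5, 0],
    [0.3, 5.5, 0],
    [0.3, 5.5, 0]
  ],
  "fingers": [0.2, 0.2, 0.2, 0.2, 0.2, 0.2, 0.2, 0.2]
}}

```text
time: 14.98
tool_pos: [0.6291, 0.1167, 0.1592]
tool_rot: [0.5, 0.5, 0.5, -0.5]
contact_force: [0.4, -0.1, -2.9]
gripper_width: 0.393
```

Request:
{"fn": "servo_tool", "kwargs": {
  "twist": [
    [0, 0, 0],
    [0, 0, 0],
    [0, 0, 0],
    [0, 0, 0],
    [0, 0, 0],
    [0, 0, 0],
    [0, 0, 0]
  ],
  "xyz": [
    [0.3, 5.5, 0],
    [0.3, 5, 0],
    [0, 3, 0],
    [0, 0.5, 0],
    [0, 0, 0],
    [0, 0, 0],
    [0, 0, 0]
  ],
  "fingers": [0.2, 0.2, 0.2, 0.2, 0.2, 0.2, 0.2]
}}

```text
time: 15.85
tool_pos: [0.6358, 0.2541, 0.1588]
tool_rot: [-0.5, -0.5, -0.5, 0.5]
contact_force: [-0.4, -0.3, -1.2]
gripper_width: 0.396
```

```bash
python3 v.py h 100 0 420 300 2 '{"base_m":[0.636,0.255]}'
```

```text
t 15.85 [0.6358 0.2541 0.1588] [-0.4999 -0.5001 -0.4998  0.5003] w 0.396
```

View pics/ov_h.png

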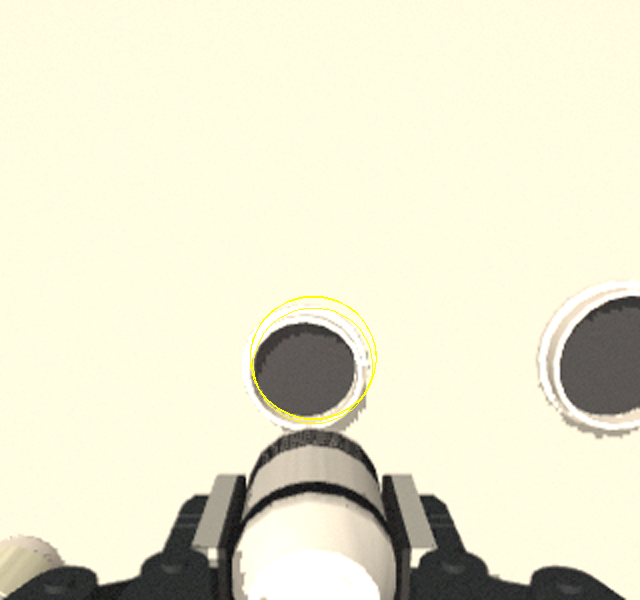

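Request:
{"fn": "servo_tool", "kwargs": {
  "twist": [
    [0, 0, 0],
    [0, 0, 0],
    [0, 0, 0],
    [0, 0, 0],
    [0, 0, 0],
    [0, 0, 0],
    [0, 0, 0]
  ],
  "xyz": [
    [-0.4, 0.4, -3],
    [0, 0, -4],
    [0, 0, -3],
    [0, 0, -1.5],
    [0, 0, -0.7],
    [0, 0, 0],
    [0, 0, 0]
  ],
  "fingers": [0.2, 0.2, 0.2, 0.2, 0.2, 0.2, 0.2]
}}

```text
time: 16.77
tool_pos: [0.6328, 0.2596, 0.0385]
tool_rot: [0.501, 0.501, 0.5, -0.499]
contact_force: [-0.8, -0.2, -1.9]
gripper_width: 0.392
```

```bash
cat > ss.py <<'E'
from h import *
import sys
x,y,tag=float(sys.argv[1]),float(sys.argv[2]),sys.argv[3]
s=manip.state();print(s['time'],s['tool_pos'].round(4),s['contact_force'].round(2))
o=[]
for n in ['scene','side']:
    im=vision.grab_frame(n); cp=campose(n)
    u,v=proj([[x,y,0.02]],cp)[0].astype(int)
    m=cv2.copyMakeBorder(im,60,60,60,60,cv2.BORDER_CONSTANT)
    o.append(cv2.resize(m[v+60-40:v+60+30,u+60-40:u+60+40,::-1],None,fx=5,fy=5,interpolation=cv2.INTER_CUBIC))
cv2.imwrite(f'pics/ss_{tag}.png',np.hstack(o))
E
python3 ss.py 0.6315 0.258 i
```

```text
16.775 [0.6328 0.2596 0.0385] [-0.81 -0.16 -1.94]
```

View pics/ss_i.png

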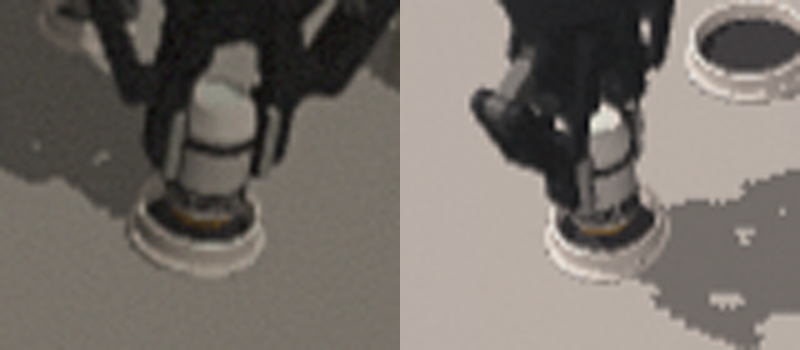

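Request:
{"fn": "servo_tool", "kwargs": {
  "twist": [
    [0, 0, 0],
    [0, 0, 0],
    [0, 0, 0],
    [0, 0, 0],
    [0, 0, 0],
    [0, 0, 0]
  ],
  "xyz": [
    [-0.1, -0.1, -0.5],
    [0, 0, -0.3],
    [0, 0, -0.3],
    [0, 0, -0.15],
    [0, 0, 0],
    [0, 0, 0]
  ],
  "fingers": [0.2, 0.2, 0.2, 0.2, 0.2, 0.2]
}}

```text
time: 17.62
tool_pos: [0.6307, 0.2583, 0.0258]
tool_rot: [0.5, 0.5, 0.5, -0.5]
contact_force: [-4.3, -1.2, 6.1]
gripper_width: 0.391
```

Request:
{"fn": "servo_tool", "kwargs": {
  "twist": [
    [0, 0, 0],
    [0, 0, 0],
    [0, 0, 0],
    [0, 0, 0],
    [0, 0, 0],
    [0, 0, 0],
    [0, 0, 0],
    [0, 0, 0]
  ],
  "xyz": [
    [0, 0, 0],
    [0, 0, 0],
    [0, 0, 0],
    [0, 0, 0],
    [0, 0, 2],
    [0, 0, 4],
    [0, 0, 5],
    [0, 0, 3]
  ],
  "fingers": [0.42, 0.47, 0.6, 0.65, 0.65, 0.65, 0.8, 1]
}}

```text
time: 18.62
tool_pos: [0.6322, 0.2587, 0.1698]
tool_rot: [0.501, 0.502, 0.499, -0.498]
contact_force: [0.6, 0.4, -0.8]
gripper_width: 0.986
```

```bash
python3 v.py j 100 0 420 300 2 '{"base_m":[0.6315,0.258]}'
```

```text
t 18.625 [0.6322 0.2587 0.1698] [ 0.5013  0.5017  0.4992 -0.4979] w 0.986
```

View pics/ov_j.png

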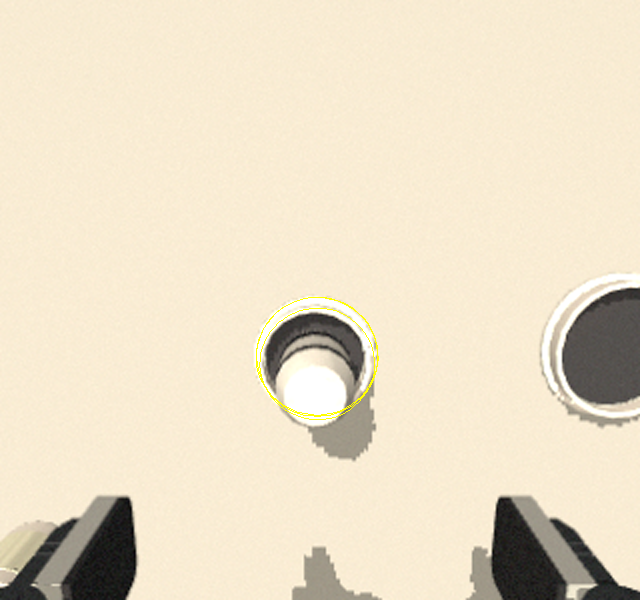

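Request:
{"fn": "servo_tool", "kwargs": {
  "twist": [
    [0, 0, 0],
    [0, 0, 0],
    [0, 0, 0],
    [0, 0, 0],
    [0, 0, 0],
    [0, 0, 0],
    [0, 0, 0],
    [0, 0, 0]
  ],
  "xyz": [
    [-2, -4, 0],
    [-2.6, -5, 0],
    [-2.6, -5, 0],
    [-2.6, -5, 0],
    [-2.6, -5, 0],
    [-2.6, -5, 0],
    [-2.6, -5, 0],
    [-0.6, -1.6, 0]
  ],
  "fingers": [1, 1, 1, 1, 1, 1, 1, 1]
}}

```text
time: 19.68
tool_pos: [0.4476, -0.1, 0.1655]
tool_rot: [0.5, 0.501, 0.499, -0.5]
contact_force: [-0.0, 0.5, 1.0]
gripper_width: 1.0
```

Request:
{"fn": "servo_tool", "kwargs": {
  "twist": [
    [0, 0, 0],
    [0, 0, 0],
    [0, 0, 0]
  ],
  "xyz": [
    [0, 0, 0],
    [0, 0, 0],
    [0, 0, 0]
  ],
  "fingers": [1, 1, 1]
}}

```text
time: 20.05
tool_pos: [0.449, -0.0969, 0.1644]
tool_rot: [0.501, 0.499, 0.501, -0.499]
contact_force: [-0.7, -0.2, -0.5]
gripper_width: 0.995
```

```bash
python3 v.py k 100 60 420 300 2 '{"eyepiece_mid":[0.449,-0.098]}'
```

```text
t 20.05 [ 0.449  -0.0969  0.1644] [ 0.5006  0.4995  0.5006 -0.4993] w 0.995
eyepiece_mid 0.77 [257.9 189.6  54.8  60.3] [ 0.448  -0.0976] [55.4 59.3]
```

View pics/ov_k.png

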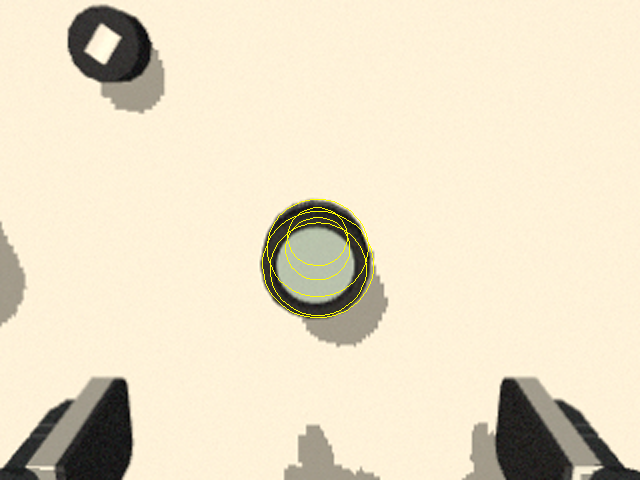

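Request:
{"fn": "servo_tool", "kwargs": {
  "twist": [
    [0, 0, 0],
    [0, 0, 0],
    [0, 0, 0],
    [0, 0, 0],
    [0, 0, 0],
    [0, 0, 0],
    [0, 0, 0]
  ],
  "xyz": [
    [0, -0.05, -4],
    [0, 0, -4.5],
    [0, 0, -3.2],
    [0, 0, -2],
    [0, 0, -0.6],
    [0, 0, 0],
    [0, 0, 0]
  ],
  "fingers": [1, 1, 0.9, 0.85, 0.75, 0.7, 0.7]
}}

```text
time: 21.02
tool_pos: [0.4497, -0.0985, 0.0225]
tool_rot: [0.501, 0.5, 0.5, -0.499]
contact_force: [0.5, 0.4, 0.6]
gripper_width: 0.699
```

Request:
{"fn": "servo_tool", "kwargs": {
  "twist": [
    [0, 0, 0],
    [0, 0, 0],
    [0, 0, 0],
    [0, 0, 0],
    [0, 0, 0],
    [0, 0, 0]
  ],
  "xyz": [
    [0, 0, -0.1],
    [0, 0, 0],
    [0, 0, 0],
    [0, 0, 0],
    [0, 0, 0],
    [0, 0, 0]
  ],
  "fingers": [0.65, 0.58, 0.5, 0.35, 0.35, 0.35]
}}

```text
time: 21.78
tool_pos: [0.4493, -0.0985, 0.021]
tool_rot: [0.501, 0.5, 0.5, -0.5]
contact_force: [-1.1, 0.4, 5.5]
gripper_width: 0.533
```

Request:
{"fn": "servo_tool", "kwargs": {
  "twist": [
    [0, 0, 0],
    [0, 0, 0],
    [0, 0, 0],
    [0, 0, 0],
    [0, 0, 0],
    [0, 0, 0],
    [0, 0, 0],
    [0, 0, 0]
  ],
  "xyz": [
    [0, 0, 0],
    [0, 0, 2],
    [0, 0, 4],
    [0.9, 1, 5],
    [3.5, 3.9, 2.8],
    [4, 4.2, 0],
    [4, 4.2, 0],
    [4, 4.2, 0]
  ],
  "fingers": [0.35, 0.35, 0.35, 0.35, 0.35, 0.35, 0.35, 0.35]
}}

```text
time: 22.78
tool_pos: [0.6131, 0.0782, 0.1571]
tool_rot: [0.5, 0.499, 0.501, -0.5]
contact_force: [0.2, -0.9, -1.5]
gripper_width: 0.536
```

Request:
{"fn": "servo_tool", "kwargs": {
  "twist": [
    [0, 0, 0],
    [0, 0, 0],
    [0, 0, 0],
    [0, 0, 0]
  ],
  "xyz": [
    [2.3, 2.6, 0],
    [0.3, 0.4, 0],
    [0, 0, 0],
    [0, 0, 0]
  ],
  "fingers": [0.35, 0.35, 0.35, 0.35]
}}

```text
time: 23.28
tool_pos: [0.6378, 0.1058, 0.1578]
tool_rot: [-0.5, -0.5, -0.5, 0.5]
contact_force: [-0.3, 1.3, -0.9]
gripper_width: 0.539
```

```bash
python3 v.py l 100 0 420 300 2 '{"base_l":[0.638,0.105]}'
```

```text
t 23.275 [0.6378 0.1058 0.1578] [-0.4998 -0.4997 -0.5001  0.5004] w 0.539
```

View pics/ov_l.png

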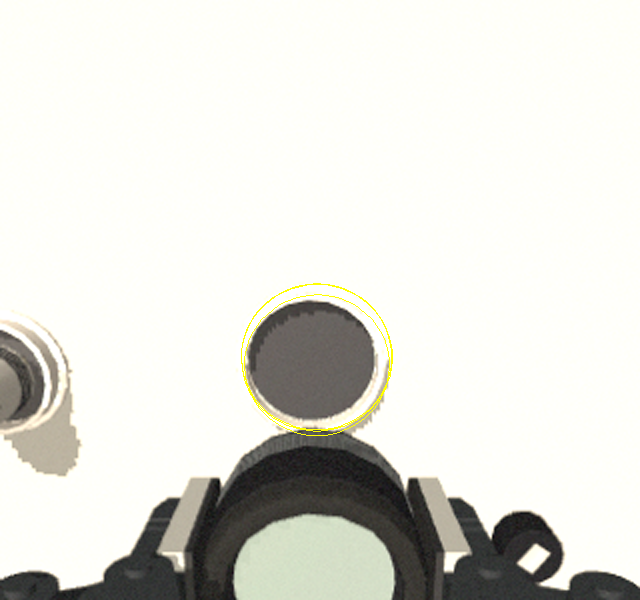

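Request:
{"fn": "servo_tool", "kwargs": {
  "twist": [
    [0, 0, 0],
    [0, 0, 0],
    [0, 0, 0],
    [0, 0, 0],
    [0, 0, 0],
    [0, 0, 0],
    [0, 0, 0]
  ],
  "xyz": [
    [-0.1, 0.1, -3],
    [0, 0, -4],
    [0, 0, -3],
    [0, 0, -1.5],
    [0, 0, -0.7],
    [0, 0, 0],
    [0, 0, 0]
  ],
  "fingers": [0.35, 0.35, 0.35, 0.35, 0.35, 0.35, 0.35]
}}

```text
time: 24.2
tool_pos: [0.6388, 0.1078, 0.038]
tool_rot: [0.501, 0.501, 0.5, -0.499]
contact_force: [-0.2, -0.6, -1.1]
gripper_width: 0.538
```

```bash
python3 ss.py 0.637 0.106 m
```

```text
24.2 [0.6388 0.1078 0.038 ] [-0.18 -0.6  -1.07]
```

View pics/ss_m.png

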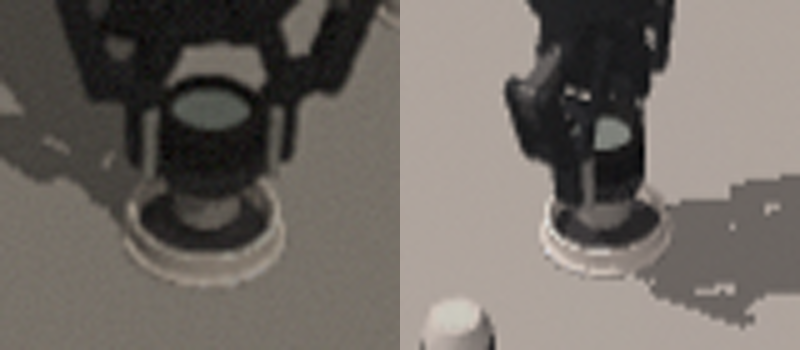

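Request:
{"fn": "servo_tool", "kwargs": {
  "twist": [
    [0, 0, 0],
    [0, 0, 0],
    [0, 0, 0],
    [0, 0, 0],
    [0, 0, 0],
    [0, 0, 0]
  ],
  "xyz": [
    [-0.1, -0.1, -0.5],
    [0, 0, -0.3],
    [0, 0, -0.3],
    [0, 0, -0.15],
    [0, 0, 0],
    [0, 0, 0]
  ],
  "fingers": [0.35, 0.35, 0.35, 0.35, 0.35, 0.35]
}}

```text
time: 25.05
tool_pos: [0.6367, 0.1068, 0.0251]
tool_rot: [0.5, 0.5, 0.5, -0.5]
contact_force: [-4.4, -0.1, 7.6]
gripper_width: 0.537
```

Seated. Release, rise, check, then go to the auxiliary lens.

Request:
{"fn": "servo_tool", "kwargs": {
  "twist": [
    [0, 0, 0],
    [0, 0, 0],
    [0, 0, 0],
    [0, 0, 0],
    [0, 0, 0],
    [0, 0, 0],
    [0, 0, 0],
    [0, 0, 0]
  ],
  "xyz": [
    [0, 0, 0],
    [0, 0, 0],
    [0, 0, 0],
    [0, 0, 0],
    [0, 0, 2],
    [0, 0, 4],
    [0, 0, 5],
    [0, 0, 3]
  ],
  "fingers": [0.57, 0.62, 0.7, 0.8, 0.8, 0.8, 0.9, 1]
}}

```text
time: 26.05
tool_pos: [0.6382, 0.1069, 0.1692]
tool_rot: [0.502, 0.501, 0.499, -0.498]
contact_force: [0.8, -0.1, -0.5]
gripper_width: 0.997
```

```bash
python3 v.py n 100 0 420 300 2 '{"base_l":[0.637,0.1065]}'
```

```text
t 26.05 [0.6382 0.1069 0.1692] [ 0.5016  0.5014  0.4988 -0.4982] w 0.997
```

View pics/ov_n.png

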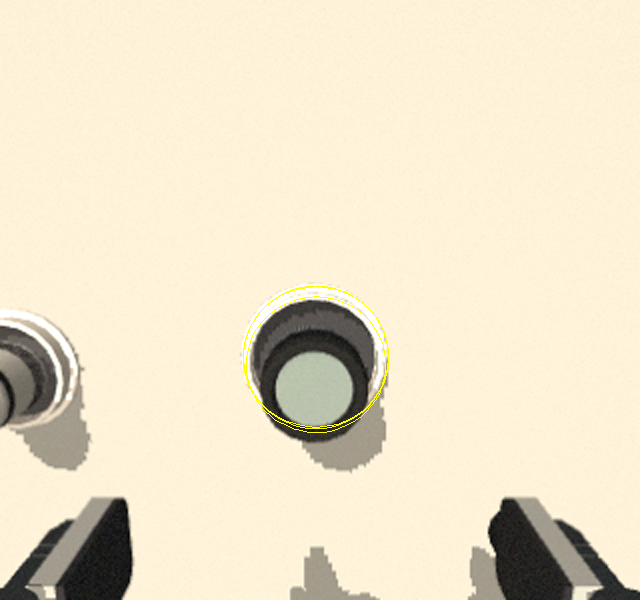

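Request:
{"fn": "servo_tool", "kwargs": {
  "twist": [
    [0, 0, 0],
    [0, 0, 0],
    [0, 0, 0],
    [0, 0, 0],
    [0, 0, 0],
    [0, 0, 0],
    [0, 0, 0],
    [0, 0, 0]
  ],
  "xyz": [
    [-4, -0.4, 0],
    [-5.5, -0.5, 0],
    [-5.5, -0.5, 0],
    [-3, -0.3, 0],
    [-0.6, 0, 0],
    [0, 0, 0],
    [0, 0, 0],
    [0, 0, 0]
  ],
  "fingers": [1, 1, 1, 1, 1, 1, 1, 1]
}}

```text
time: 27.1
tool_pos: [0.4514, 0.0898, 0.1639]
tool_rot: [0.5, 0.5, 0.5, -0.5]
contact_force: [-0.0, -0.4, -0.5]
gripper_width: 1.002
```

```bash
python3 v.py o 100 60 420 300 2 '{"aux_lens_mid":[0.4515,0.0905]}'
```

```text
t 27.1 [0.4514 0.0898 0.1639] [ 0.5001  0.4998  0.5002 -0.4999] w 1.002
aux_lens_mid 0.69 [253.6 185.2  68.3  70.5] [0.4499 0.0928] [67.4 71.5]
```

View pics/ov_o.png

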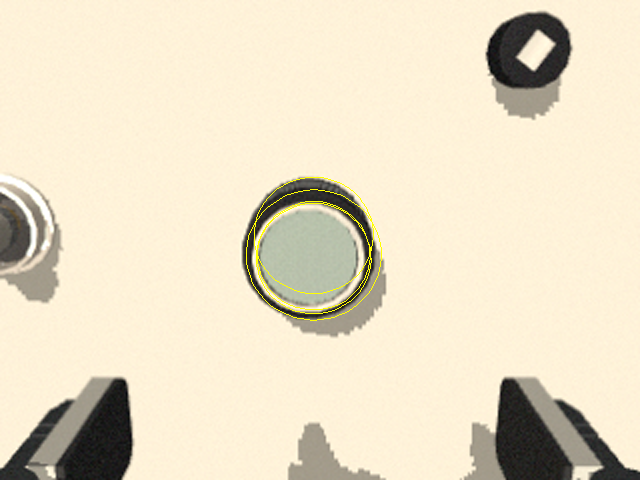

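Request:
{"fn": "servo_tool", "kwargs": {
  "twist": [
    [0, 0, 0],
    [0, 0, 0],
    [0, 0, 0],
    [0, 0, 0],
    [0, 0, 0],
    [0, 0, 0],
    [0, 0, 0]
  ],
  "xyz": [
    [0, 0.3, -4],
    [0, 0, -4.5],
    [0, 0, -3.5],
    [0, 0, -2.2],
    [0, 0, -0.8],
    [0, 0, 0],
    [0, 0, 0]
  ],
  "fingers": [1, 1, 1, 1, 1, 0.9, 0.85]
}}

```text
time: 28.08
tool_pos: [0.4518, 0.0928, 0.0151]
tool_rot: [0.501, 0.5, 0.5, -0.499]
contact_force: [0.4, 0.3, 0.8]
gripper_width: 0.848
```

```bash
python3 ss.py 0.4515 0.093 p
```

```text
28.075 [0.4518 0.0928 0.0151] [0.41 0.33 0.78]
```

View pics/ss_p.png

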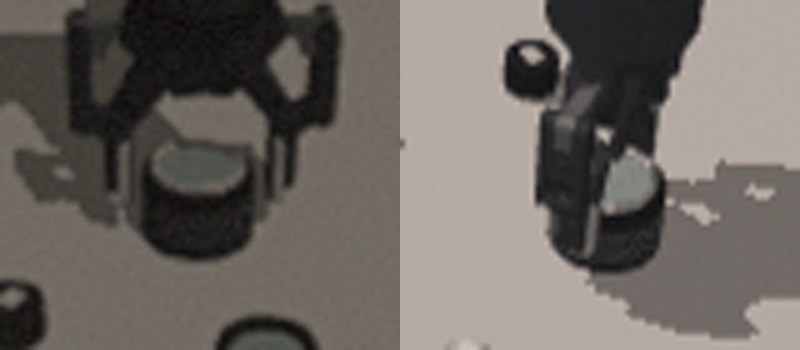

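Request:
{"fn": "servo_tool", "kwargs": {
  "twist": [
    [0, 0, 0],
    [0, 0, 0],
    [0, 0, 0],
    [0, 0, 0],
    [0, 0, 0],
    [0, 0, 0]
  ],
  "xyz": [
    [0, 0, -0.1],
    [0, 0, 0],
    [0, 0, 0],
    [0, 0, 0],
    [0, 0, 0],
    [0, 0, 0]
  ],
  "fingers": [0.8, 0.74, 0.65, 0.5, 0.5, 0.5]
}}

```text
time: 28.92
tool_pos: [0.4513, 0.0928, 0.0135]
tool_rot: [0.501, 0.5, 0.5, -0.5]
contact_force: [-1.5, 0.1, 5.7]
gripper_width: 0.679
```

```bash
python3 ss.py 0.4515 0.093 q
```

```text
28.925 [0.4513 0.0928 0.0135] [-1.54  0.11  5.69]
```

View pics/ss_q.png

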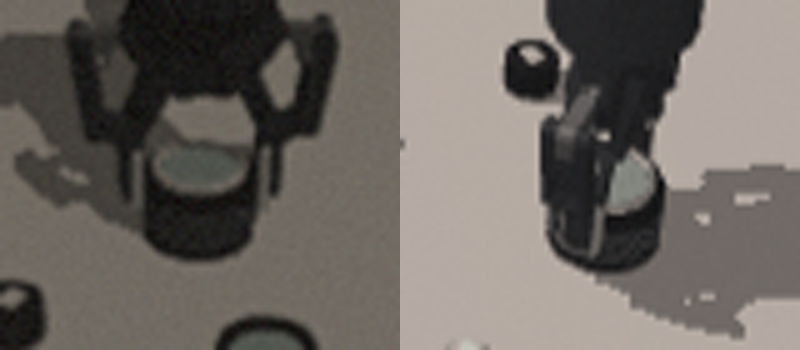

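Request:
{"fn": "servo_tool", "kwargs": {
  "twist": [
    [0, 0, 0],
    [0, 0, 0],
    [0, 0, 0],
    [0, 0, 0],
    [0, 0, 0],
    [0, 0, 0],
    [0, 0, 0],
    [0, 0, 0]
  ],
  "xyz": [
    [0, 0, 0],
    [0, 0, 2],
    [0, 0, 4],
    [0.7, -1.4, 5],
    [2, -4.2, 3.6],
    [2.4, -5, 0],
    [2.4, -5, 0],
    [2.4, -5, 0]
  ],
  "fingers": [0.5, 0.5, 0.5, 0.5, 0.5, 0.5, 0.5, 0.5]
}}

```text
time: 30.02
tool_pos: [0.5496, -0.1147, 0.1576]
tool_rot: [0.5, 0.5, 0.501, -0.5]
contact_force: [1.4, -0.2, -1.7]
gripper_width: 0.679
```

Request:
{"fn": "servo_tool", "kwargs": {
  "twist": [
    [0, 0, 0],
    [0, 0, 0],
    [0, 0, 0],
    [0, 0, 0],
    [0, 0, 0],
    [0, 0, 0],
    [0, 0, 0]
  ],
  "xyz": [
    [2.4, -5, 0],
    [2.4, -5, 0],
    [1.6, -3, 0],
    [0.3, -0.4, 0],
    [0, 0, 0],
    [0, 0, 0],
    [0, 0, 0]
  ],
  "fingers": [0.5, 0.5, 0.5, 0.5, 0.5, 0.5, 0.5]
}}

```text
time: 30.9
tool_pos: [0.6164, -0.2461, 0.1588]
tool_rot: [0.5, 0.5, 0.501, -0.5]
contact_force: [-0.6, 1.1, -2.0]
gripper_width: 0.681
```

```bash
python3 v.py r 100 0 420 300 2 '{"base_xl":[0.617,-0.247]}'
```

```text
t 30.9 [ 0.6164 -0.2461  0.1588] [ 0.5004  0.4995  0.5006 -0.4995] w 0.681
base_xl 0.62 [261.1 171.2  89.7  69.5] [ 0.6239 -0.2502] [89.1 89.6]
```

View pics/ov_r.png

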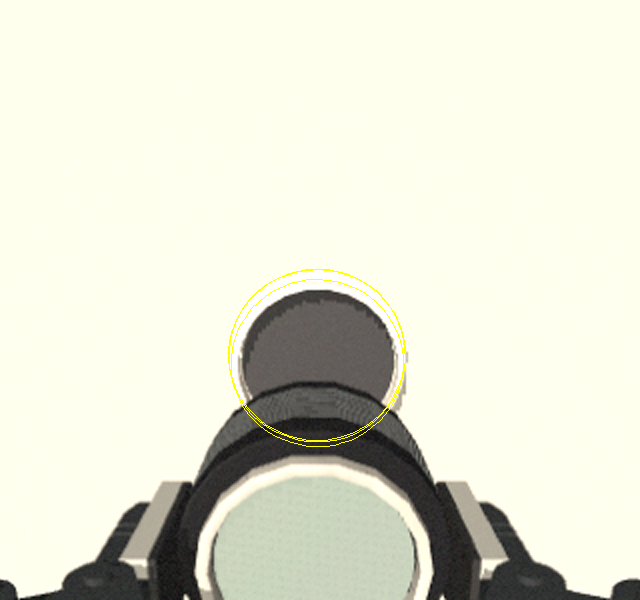

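Run:
```python
from h import *
v=np.load('st.npy'); st={'tool_pos':v[:3],'tool_rot':v[3:]}; cp=campose('wrist',st)
im=cv2.imread('pics/w_r.png')[110:230,190:330].astype(float)
print(im.min(),im.max(),np.median(im))
im=np.clip((im-60)*255/(im.max()-60),0,255)
im=np.where(im>120,np.clip((im-150)*255/105,120,255),im).astype(np.uint8)
b=cv2.resize(im,None,fx=5,fy=5,interpolation=cv2.INTER_CUBIC)
for z,r,col in [(0,43.5,(0,0,255)),(16,40.5,(0,255,0)),(16,38,(0,255,255))]:
    P=np.array([[.617+r/1e3*np.cos(t),-.247+r/1e3*np.sin(t),z/1e3] for t in th])
    p=(proj(P,cp)+.5-[190,110])*5
    cv2.polylines(b,[np.round(p).astype(int)],True,col,1)
cv2.imwrite('pics/r2.png',b)
```

```text
0.0 197.0 125.0
```

View pics/r2.png

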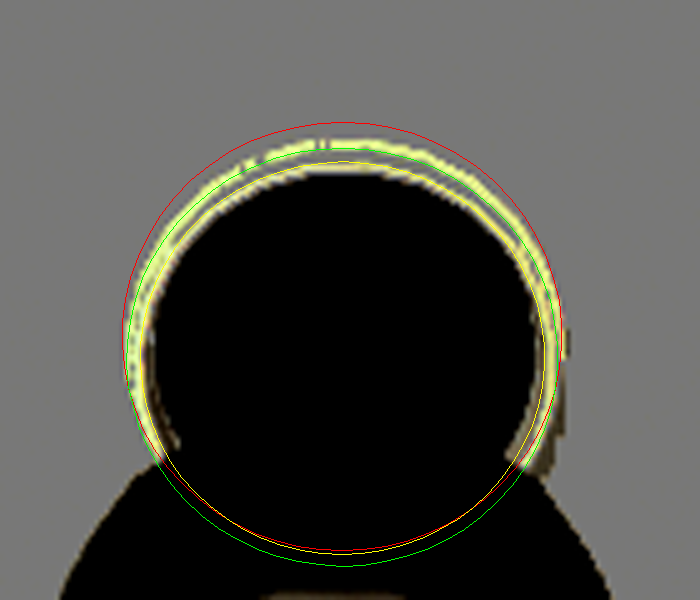

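Request:
{"fn": "servo_tool", "kwargs": {
  "twist": [
    [0, 0, 0],
    [0, 0, 0],
    [0, 0, 0],
    [0, 0, 0],
    [0, 0, 0],
    [0, 0, 0],
    [0, 0, 0]
  ],
  "xyz": [
    [-0.2, -0.1, -3],
    [0, 0, -4],
    [0, 0, -3],
    [0, 0, -1.5],
    [0, 0, -0.8],
    [0, 0, 0],
    [0, 0, 0]
  ],
  "fingers": [0.5, 0.5, 0.5, 0.5, 0.5, 0.5, 0.5]
}}

```text
time: 31.88
tool_pos: [0.6157, -0.2488, 0.0375]
tool_rot: [0.501, 0.5, 0.499, -0.5]
contact_force: [0.6, -0.3, -1.7]
gripper_width: 0.678
```

```bash
python3 ss.py 0.615 -0.247 s
```

```text
31.875 [ 0.6157 -0.2488  0.0375] [ 0.56 -0.33 -1.73]
```

View pics/ss_s.png

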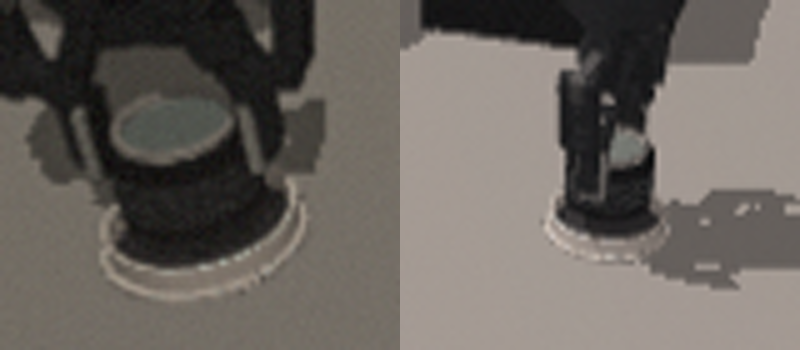

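Run:
```python
from h import *
s=manip.state(); tp=s['tool_pos']; print(tp)
o=[]
for n in ['scene','side']:
    im=vision.grab_frame(n); cp=campose(n)
    u,v=proj([[.615,-.247,0.02]],cp)[0].astype(int)
    b=cv2.resize(im[v-30:v+20,u-35:u+35,::-1],None,fx=5.7,fy=8,interpolation=cv2.INTER_CUBIC)
    b=cv2.convertScaleAbs(b,alpha=1.5)
    def dr(x,y,z,r,col):
        P=np.array([[x+r/1e3*np.cos(t),y+r/1e3*np.sin(t),z/1e3] for t in th])
        p=(proj(P,cp)+.5-[u-35,v-30])*[5.7,8]; cv2.polylines(b,[np.round(p).astype(int)],True,col,1)
    dr(.615,-.247,0,43.5,(0,0,255));dr(.615,-.247,16,40.5,(0,255,0))
    dr(tp[0],tp[1],24,30,(255,255,0));dr(tp[0],tp[1],62,30,(255,255,0))
    o.append(b)
cv2.imwrite('pics/s2.png',np.hstack(o))
```

```text
[ 0.61547719 -0.24870467  0.03726019]
```

View pics/s2.png

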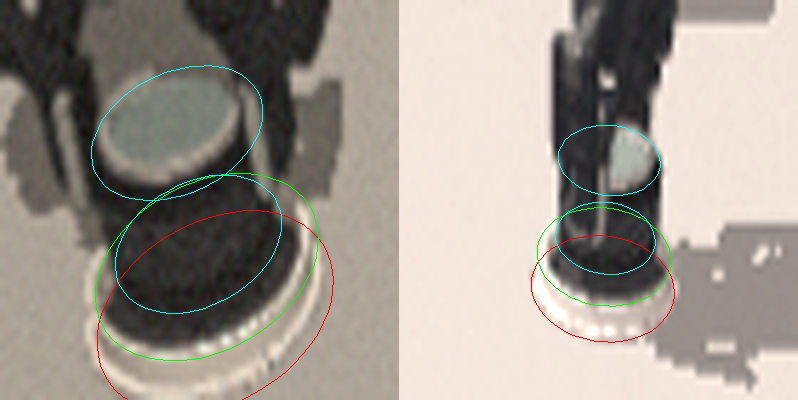

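Request:
{"fn": "servo_tool", "kwargs": {
  "twist": [
    [0, 0, 0],
    [0, 0, 0],
    [0, 0, 0],
    [0, 0, 0],
    [0, 0, 0],
    [0, 0, 0]
  ],
  "xyz": [
    [0, 0, -0.5],
    [0, 0, -0.5],
    [0, 0, -0.4],
    [0, 0, -0.1],
    [0, 0, 0],
    [0, 0, 0]
  ],
  "fingers": [0.5, 0.5, 0.5, 0.5, 0.5, 0.5]
}}

```text
time: 32.83
tool_pos: [0.6148, -0.2484, 0.021]
tool_rot: [0.5, 0.5, 0.5, -0.5]
contact_force: [0.2, -0.4, -2.8]
gripper_width: 0.676
```

```bash
python3 ss.py 0.615 -0.247 t
```

```text
32.825 [ 0.6148 -0.2484  0.021 ] [ 0.18 -0.42 -2.82]
```

View pics/ss_t.png

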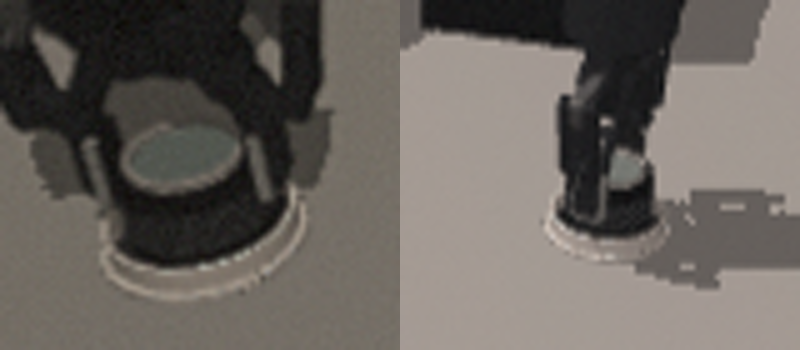

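Inside the rim with the base undisturbed; 3.5 mm to go.

Request:
{"fn": "servo_tool", "kwargs": {
  "twist": [
    [0, 0, 0],
    [0, 0, 0],
    [0, 0, 0],
    [0, 0, 0],
    [0, 0, 0]
  ],
  "xyz": [
    [0, 0, -0.2],
    [0, 0, -0.15],
    [0, 0, 0],
    [0, 0, 0],
    [0, 0, 0]
  ],
  "fingers": [0.5, 0.5, 0.5, 0.5, 0.5]
}}

```text
time: 33.55
tool_pos: [0.6147, -0.2483, 0.0176]
tool_rot: [0.5, 0.5, 0.5, -0.5]
contact_force: [-1.5, 0.7, 3.0]
gripper_width: 0.681
```

Request:
{"fn": "servo_tool", "kwargs": {
  "twist": [
    [0, 0, 0],
    [0, 0, 0],
    [0, 0, 0],
    [0, 0, 0],
    [0, 0, 0],
    [0, 0, 2],
    [0, 0, 4],
    [0, 0, 5]
  ],
  "xyz": [
    [0, 0, 0],
    [0, 0, 0],
    [0, 0, 0],
    [0, 0, 0],
    [0, 0, 0],
    [0, 0, 0],
    [0, 0, 0],
    [0, 0, 0]
  ],
  "fingers": [0.71, 0.76, 0.85, 0.95, 1, 1, 1, 1]
}}

```text
time: 34.55
tool_pos: [0.6146, -0.2482, 0.0173]
tool_rot: [0.62, 0.339, 0.62, -0.339]
contact_force: [-0.0, 0.3, 0.3]
gripper_width: 1.003
```

I put the lift values in the twist column, so the open gripper turned about 30° around the lens instead of rising. The force reads near zero. I'll lift now and check that nothing moved.

Request:
{"fn": "servo_tool", "kwargs": {
  "twist": [
    [0, 0, 0],
    [0, 0, 0],
    [0, 0, 0],
    [0, 0, 0],
    [0, 0, 0],
    [0, 0, 0]
  ],
  "xyz": [
    [0, 0, 1],
    [0, 0, 3],
    [0, 0, 5],
    [0, 0, 5],
    [0, 0, 0],
    [0, 0, 0]
  ],
  "fingers": [1, 1, 1, 1, 1, 1]
}}

```text
time: 35.3
tool_pos: [0.6145, -0.2482, 0.1576]
tool_rot: [0.619, 0.342, 0.619, -0.342]
contact_force: [-0.2, -0.1, -1.2]
gripper_width: 1.002
```

```bash
python3 v.py u 100 0 420 300 2 '{"base_xl":[0.615,-0.247]}'
```

```text
t 35.3 [ 0.6145 -0.2482  0.1576] [ 0.6191  0.3419  0.6188 -0.3419] w 1.002
base_xl 0.98 [259.2 176.4  92.1  80.7] [ 0.6184 -0.249 ] [89.1 89.3]
```

View pics/ov_u.png

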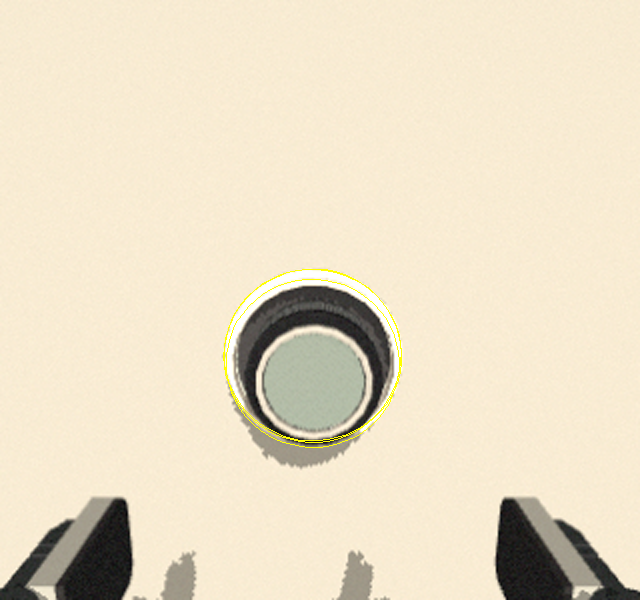

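Lens and base are concentric and undisturbed. Retreat a little and make a final check from the fixed cameras.

Request:
{"fn": "servo_tool", "kwargs": {
  "twist": [
    [0, 0, 0],
    [0, 0, 0],
    [0, 0, 0],
    [0, 0, 0],
    [0, 0, 0],
    [0, 0, 0],
    [0, 0, 0]
  ],
  "xyz": [
    [-3, 1, 4],
    [-5, 2, 3],
    [-5, 3, 2],
    [-3, 3, 1],
    [0, 0, 0],
    [0, 0, 0],
    [0, 0, 0]
  ],
  "fingers": [1, 1, 1, 1, 1, 1, 1]
}}

```text
time: 36.28
tool_pos: [0.4548, -0.1586, 0.256]
tool_rot: [0.618, 0.341, 0.62, -0.342]
contact_force: [0.5, 0.4, 0.6]
gripper_width: 1.002
```

Run:
```python
from h import *
s=manip.state();print(s['time'],s['contact_force'].round(2))
a=vision.grab_frame('scene')[150:260,70:420,::-1]; b=vision.grab_frame('side')[120:330,150:350,::-1]
cv2.imwrite('pics/fin1.png',cv2.resize(a,None,fx=2.2,fy=2.2,interpolation=cv2.INTER_CUBIC))
cv2.imwrite('pics/fin2.png',cv2.resize(b,None,fx=2.8,fy=2.8,interpolation=cv2.INTER_CUBIC))
cv2.imwrite('pics/w_fin.png',vision.grab_frame('wrist')[:,:,::-1])
```

```text
36.275 [0.45 0.38 0.65]
```

View pics/fin1.png

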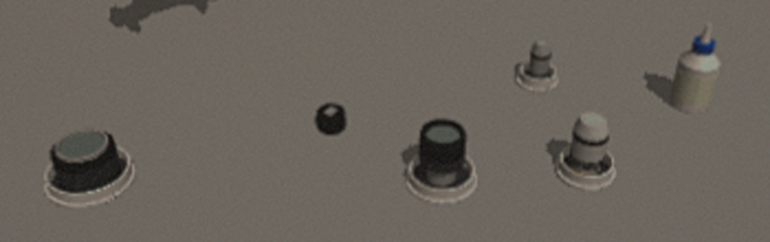

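View pics/fin2.png

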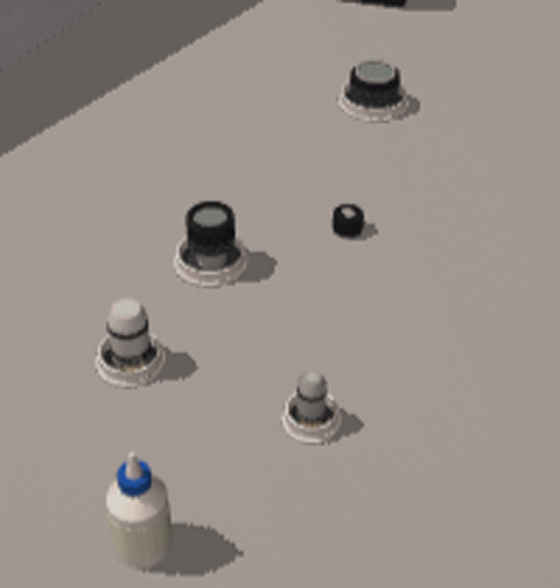

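All four lenses stand upright in their own bases, and the specimen and bottle haven't moved.

```bash
python3 -c "
from plant import job
print(job.job_done())"
```

```text
the job is handed in; nothing more can be done
None
```

All four lenses are in their own bases: the small objective in base_s, the long one in base_m, the eyepiece in base_l and the auxiliary lens in base_xl. I placed them in that order and handed in at about 36 s.

- **Placing:** each lens was lowered until the force reading showed it resting on the pad (Fz about 3 to 8 N), then released.
- **Last checks:** after each release the wrist camera showed the lens sitting within its base's rim. The final scene and side pictures show all four lenses upright, the bases flat, the specimen and bottle where they stood, and the arm clear of everything.
- **One slip:** after releasing the auxiliary lens I entered the lift in the twist column, so the open fingers turned about 30° around it before rising. The force stayed near zero, and the next picture showed the lens and base still centred.
- **Disagreements:** the first wide wrist view put some positions 3 to 5 mm off, partly because the arm was still settling. The scene camera put things at base_xl about 5 mm to one side. I corrected both with close-up looks.

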